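# Return the copied tapes to the archive's locked returns box

### The arm

A 7-joint arm with a two-finger parallel gripper is mounted at the origin on the work surface. World frame = base frame: x ahead of the robot, y to its left, z up, the work surface at z = 0. Lengths are in m, angles in rad, forces in N, time in s.
With the tool pointing down it reaches from about 0.425 to 0.925 m from the base axis. Payload 6.8 kg.
Tool frame: the origin (TCP) lies at the centre of the arm's flange, where the gripper is bolted on; the fingertips stand 173 mm ahead of it and the grasp point (between the pads) lies 155 mm ahead of it; z points along the fingers, y is the line along which they close (so a half turn about z gives the same grasp; the last joint's range is limited). The gripper opens to 85 mm and grips with 20 to 120 N. Pads are 22 mm wide; open, the fingers measure 114 mm over their backs; the gripper's body (76 mm by 85 mm) begins 54 mm behind the grasp point. The pads swing forward as they close: fully open they stand 13 mm farther back than shut.
Start: joints at [-1.442, 0.477, 0.022, 1.555, -0.011, 1.109, -0.083], TCP at [0.158, 0.656, 0.405] pointing down, gripper open.
Joint ranges: [-2.96, 2.96], [-0.34, 2.1], [-1.41, 1.46], [0.24, 2.44], [-1.37, 4.51], [0.17, 1.92], [-2.96, 2.96]. Speed limits (rad/s): [2.39, 2.39, 3.14, 3.14, 3.14, 3.14, 3.14].

### API

Orientations are given as a rotation vector (axis times angle).
In Python, from plant import robot gives the robot as it stands. Calls block until the motion is done:
- robot.move_pose(position, orientation): joint-space move of the TCP to a pose.
- robot.servo_line(position, attitude=None, max_speed=0.15): straight line of the TCP; attitude=None keeps the orientation; max_speed is the mean speed in m/s.
- robot.goto_joints(angles): joint-space move.
- robot.set_gripper(opening, grip_force=None): finger opening in m; grip_force is the grip in N (None keeps the last); returns when the fingers have stopped.
- robot.wait(seconds).
- robot.inverse_kinematics(position, orientation): joint angles nearest the present ones, or None.
- robot.state(): the state.
- robot.snapshot(name): name is "scene" or "top" or "wrist"; returns a dict with "image" (480x640x3 uint8, red, green, blue), "vertical_fov" (degrees; the focal length in pixels is half the picture's height over the tangent of half this angle, whatever the lens; pixels are square), "cx", "cy" (the principal point, pixels), "world_from_camera" (4x4, takes a point from camera to world coordinates); the wrist camera has in their place "T_tool_cam" (4x4, takes a point from camera to tool coordinates, whose origin is the TCP and whose axes are the flange's). Camera axes: x right, y up, looking along -z (the intrinsics and any distortion apply to the point x, -y, -z); pixel columns grow to the right and rows downward; lengths in m; the calibration is good to about 2 mm. A picture is of the moment at which its call begins: read the wrist's pose just before it. There is no depth.
A pose or a line that the arm cannot do raises robot.PlanningError and nothing moves.
- robot.finish_job(): hands the job in; it is judged then, once.
The state is a dict: "time": time; "qpos": joint angles; "joint_vel": joint speeds; "joint_efforts": joint torques, N m; "ee_pos": TCP position; "ee_rot": TCP orientation; "contact_force": force on the tool from outside, world axes, zero at the start; "ft_torque": the same for the moment, N m; "width": finger opening in m; "grip_force": force on a finger pad.
Only numpy, scipy, OpenCV 4.12 (cv2) and the standard library are available. Lean on these libraries where they do the work, as an engineer would, in place of code of your own. Each camera call takes 0.05 s, during which the arm holds its last target. There are 200 camera calls.

### The job

Put the copied tapes lying on the green mat away in the returns box: draw its bolt back, push each tape in under the sprung flap in the lane whose coloured tag matches its label, so that it slides down and lies flat and straight against the back stop, and, once all are in and the flap has swung shut behind them, shoot the bolt fully home again. Leave the other things on the table where they are.

Things in the scene. Friction and masses are not known exactly. Their poses are not given: they have to be found in the camera images.
- tray: Sloped tray of the grey returns box. Origin: on its floor at the foot of the back stop (low end), midway across the four lanes. x runs DOWN the slope to the stop (it falls 25 degrees, away from the robot), y to the left along the stop, z square off the floor. Bare slick metal: a case slides down by its own weight. Floor x -262 (high edge) to 0, y -250 to +164 mm. The stop is 60 mm high.
- lanes (a point): On the tray floor at x = -70 mm, y = 0. Four lanes run side by side at tray y = +102, +34, -34, -102 mm, each 65 mm clear, parted by 3 mm wide guide ribs at y = +-136, +-68, 0: 4 mm high from x = -164 to -110 (they begin 20 mm before the flap), then 18 mm high to the stop.
- apron (a point): Middle of the loading apron in front of the flap, on the tray floor at x = -205, y = 0. The tray is open above from x = -262 to -147 mm; 14 mm high cheeks at y = +162 and -248. A case let go here slides down until its nose leans on the flap.
- header (a point): Top of the dark header bar over the flap, tray x = -138, y = 0, z = 52 mm. The bar spans x -147 to -129, z 44 to 52 mm, y -164 to +164. Behind it a fixed clear window (z 45 to 48 mm) roofs the tray up to the stop, between side walls at y = +-162: the only way in is through the flap.
- flap (a joint): Swing of the white sprung flap, 316 mm wide, 36 deep, 2 thick, hinged on its top edge at tray x = -144, z = 42 mm. 0 = shut, square to the floor, lower edge 5 mm above it; grows as it swings inward, to 1.35 rad. A light spring shuts it. With the bolt home it gives only 0.1 rad or so.
- flap_edge (a point): Middle of the flap's lower edge (at tray x = -144, z = 5 mm when shut). The spring takes 0.3 to 0.4 N at the edge, enough to hold a case leaning on it. Pushed some 40 mm in, a case has the edge riding on its top (flap at 0.8 rad) and then mostly slides home by itself; if it hangs, push its tail on.
- bolt (a joint): Slide of the brass barrel bolt that lies on the tray's open right-hand margin just in front of the flap: 0 = drawn fully back, 0.030 m = fully home. It is shot towards tray +y (left); its rod then passes into the brass keeper on the flap's right end, and is clear of it below about 0.013. Resists with about 2 N and stays where it is left.
- bolt_knob (a point): Top of the bolt's knob, an upright round post 10 mm across along tray z. Its top is 52 mm above the tray floor, 30 mm clear above the rod (centre 18 mm up, 8 mm thick). Straps 25 mm high hold the rod at tray y = -174 and -243 mm; the knob moves from y = -228 (drawn) to -198 mm (home), at tray x = -153 mm.
- mat: The dark green sorting mat on the table, 340 x 290 x 2 mm, fixed; origin under its centre. The tapes start on it.
- tape_red: A digital audio tape in its hard plastic case with a red label on both faces, a box 84 (x) x 58 (y) x 16 mm (z), about 80 g; origin at its centre. It may be absent. It fits a lane only lengthwise (its x along the tray's x, either way round and either face up); home against the stop its centre is at tray x = -42, z = 8 mm.
- tape_yellow: A digital audio tape in its hard plastic case with a yellow label on both faces, a box 84 (x) x 58 (y) x 16 mm (z), about 80 g; origin at its centre. It may be absent. It fits a lane only lengthwise (its x along the tray's x, either way round and either face up); home against the stop its centre is at tray x = -42, z = 8 mm.
- tape_green: A digital audio tape in its hard plastic case with a green label on both faces, a box 84 (x) x 58 (y) x 16 mm (z), about 80 g; origin at its centre. It may be absent. It fits a lane only lengthwise (its x along the tray's x, either way round and either face up); home against the stop its centre is at tray x = -42, z = 8 mm.
- tape_blue: A digital audio tape in its hard plastic case with a blue label on both faces, a box 84 (x) x 58 (y) x 16 mm (z), about 80 g; origin at its centre. It may be absent. It fits a lane only lengthwise (its x along the tray's x, either way round and either face up); home against the stop its centre is at tray x = -42, z = 8 mm.
- tag_red: The red lane tag, a coloured plate 54 x 16 mm clipped on the header bar, marking the lane beneath it as the one for the red tape. Tags are in a different order every time. Origin: on the header's top at tray x = -138, z = 52 mm, midway across its lane; level axes, y along the tray's y.
- tag_yellow: The yellow lane tag, a coloured plate 54 x 16 mm clipped on the header bar, marking the lane beneath it as the one for the yellow tape. Tags are in a different order every time. Origin: on the header's top at tray x = -138, z = 52 mm, midway across its lane; level axes, y along the tray's y.
- tag_green: The green lane tag, a coloured plate 54 x 16 mm clipped on the header bar, marking the lane beneath it as the one for the green tape. Tags are in a different order every time. Origin: on the header's top at tray x = -138, z = 52 mm, midway across its lane; level axes, y along the tray's y.
- tag_blue: The blue lane tag, a coloured plate 54 x 16 mm clipped on the header bar, marking the lane beneath it as the one for the blue tape. Tags are in a different order every time. Origin: on the header's top at tray x = -138, z = 52 mm, midway across its lane; level axes, y along the tray's y.
- mug: a blue ceramic mug, 80 mm across, 95 mm tall; origin under its centre. Not part of the job.
- hub: a turned metal reel hub adapter lying between the tapes, 48 mm across, 24 mm high, 0.25 kg; origin under its centre. Not part of the job.
- marker: a black marker pen, 130 x 13 x 13 mm, long axis x; origin under its centre. Not part of the job.
- cassette: a white compact cassette with a yellow label, 100 x 64 x 12 mm; not one of the tapes to return; origin under its centre. Not part of the job.
- cleaner: an amber bottle of head cleaner, 44 mm across, 110 mm tall; origin under its centre. Not part of the job.
- stapler: a red stapler, 140 x 36 x 46 mm, long axis x; origin under its centre. Not part of the job.
- card_box: a small open cardboard box of index cards, 90 x 140 x 85 mm; origin under its centre. Not part of the job.

How it is judged:
On the way, in this order (a step that is already met when the one before it is completed fails the run):
1. the bolt is drawn clear of its keeper (value of joint bolt below 0.013 m), for 0.2 s.
2. every tape lies in its lane against the back stop and the flap is shut behind them (x of tape_red in the frame of tray between -0.048 and -0.036 m and z of tape_red in the frame of tray between 0.002 and 0.014 m and y of tape_red in the frame of tag_red between -0.01 and 0.01 m and angle between the x axis of each of tape_red, tape_yellow, tape_green, tape_blue and the x axis of tray, either way round below 0.12 rad and linear speed of each of tape_red, tape_yellow, tape_green, tape_blue below 0.02 m/s and x of tape_yellow in the frame of tray between -0.048 and -0.036 m and z of tape_yellow in the frame of tray between 0.002 and 0.014 m and y of tape_yellow in the frame of tag_yellow between -0.01 and 0.01 m and x of tape_green in the frame of tray between -0.048 and -0.036 m and z of tape_green in the frame of tray between 0.002 and 0.014 m and y of tape_green in the frame of tag_green between -0.01 and 0.01 m and x of tape_blue in the frame of tray between -0.048 and -0.036 m and z of tape_blue in the frame of tray between 0.002 and 0.014 m and y of tape_blue in the frame of tag_blue between -0.01 and 0.01 m and value of joint flap below 0.06 rad), for 0.2 s.
3. the bolt is shot home (value of joint bolt above 0.026 m and value of joint flap below 0.06 rad), for 0.2 s.
At the end, for the whole second after the job is handed in: Every tape present lies at rest, flat and straight (within 0.12 rad) in the lane of its own colour, within 6 mm of the back stop; the flap is shut (under 0.06 rad) and the bolt is home (over 26 of its 30 mm) (all of step 3 and x of tape_red in the frame of tray between -0.048 and -0.036 m and z of tape_red in the frame of tray between 0.002 and 0.014 m and y of tape_red in the frame of tag_red between -0.01 and 0.01 m and angle between the x axis of each of tape_red, tape_yellow, tape_green, tape_blue and the x axis of tray, either way round below 0.12 rad and linear speed of each of tape_red, tape_yellow, tape_green, tape_blue below 0.02 m/s and x of tape_yellow in the frame of tray between -0.048 and -0.036 m and z of tape_yellow in the frame of tray between 0.002 and 0.014 m and y of tape_yellow in the frame of tag_yellow between -0.01 and 0.01 m and x of tape_green in the frame of tray between -0.048 and -0.036 m and z of tape_green in the frame of tray between 0.002 and 0.014 m and y of tape_green in the frame of tag_green between -0.01 and 0.01 m and x of tape_blue in the frame of tray between -0.048 and -0.036 m and z of tape_blue in the frame of tray between 0.002 and 0.014 m and y of tape_blue in the frame of tag_blue between -0.01 and 0.01 m); the robot touches nothing.
It fails at once if one of the other things on the table is shifted by more than 3 cm (distance of any of mug, hub, marker, cassette, cleaner, stapler, card_box from where it was at the start of the episode above 0.03 m).
Of tape_red, tape_yellow, tape_green, tape_blue only 3 to 4 are there at a start; the rules pass over those that are not, and their reading is None.
At some moment in a run one of tape_red, tape_yellow, tape_green, tape_blue may be knocked a few centimetres aside while the robot is not near it.
Once in a run the grip may slacken for a moment while it holds something.
It also fails if it takes over 210 s, if anything falls off the work surface, if the arm or the gripper's body presses on something with over 40 N, if the wrist force passes 120 N, or if a joint passes its speed limit or range.

## Working session

There is one attempt and no reset: what is moved stays moved. The work goes in short steps, each a Python script; the robot and the scene stay as the last script left them, time stands still between calls to the robot, and variables do not carry over. Pictures are saved under pics/ and viewed, at most 14 in all, crops included, and the job is handed in when it is done.

```bash
ls; mkdir -p pics
python3 - <<'E'
from plant import robot
import cv2,numpy as np
s=robot.state();print(s['time'],s['ee_pos'],s['ee_rot'],s['width'])
for n in("scene","top","wrist"):
    d=robot.snapshot(n);cv2.imwrite(f'pics/{n}0.png',d['image'][:,:,::-1])
    print(n,{k:(v if not hasattr(v,'shape') else np.round(v,4).tolist()) for k,v in d.items() if k!='image'})
E
```

```text
pics
plant.py
0.0 [0.15829164 0.65590133 0.40373019] [-3.71073449e-01 -3.11952904e+00  2.81640187e-03] 0.08538935975220939
scene {'vertical_fov': 54.780293289150734, 'cx': 316.3557440764839, 'cy': 237.17307640438426, 'world_from_camera': [[0.0568, -0.727, 0.6842, 1.4746], [0.9983, 0.0335, -0.0473, -0.0694], [0.0115, 0.6858, 0.7277, 1.0862], [0.0, 0.0, 0.0, 1.0]]}
top {'vertical_fov': 52.660072977796695, 'cx': 316.1896914287544, 'cy': 241.62418080514956, 'world_from_camera': [[0.0206, 0.9804, -0.1958, 0.3615], [-0.9998, 0.0197, -0.0063, -0.0319], [-0.0023, 0.1959, 0.9806, 1.2447], [0.0, 0.0, 0.0, 1.0]]}
wrist {'vertical_fov': 70.38882353857758, 'cx': 310.89158930367813, 'cy': 237.0555658853423, 'T_tool_cam': [[-0.0009, 0.9659, 0.259, 0.0663], [1.0, 0.0007, 0.0007, 0.0002], [0.0005, 0.259, -0.9659, 0.0323], [0.0, 0.0, 0.0, 1.0]]}
```

View pics/top0.png

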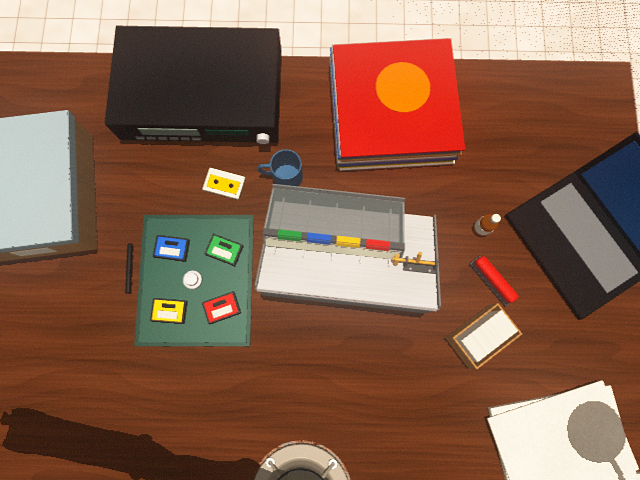

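View pics/scene0.png

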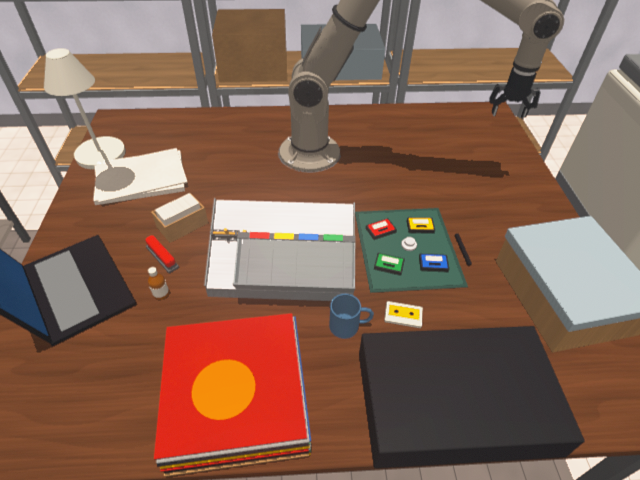

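```bash
cat > h.py <<'E'
from plant import robot
import cv2,numpy as np
from scipy.spatial.transform import Rotation as Ro
def rv(R): return Ro.from_matrix(R).as_rotvec()
def down(yaw=0):  # tool x -> -world x at yaw 0, y -> +y
    return Ro.from_euler('z',yaw)*Ro.from_rotvec([0,np.pi,0])
class Cam:
    def __init__(s,name,save=None):
        st=robot.state(); d=robot.snapshot(name); s.img=d['image']; s.t=st['time']
        if name=='wrist':
            T=np.eye(4);T[:3,:3]=Ro.from_rotvec(st['ee_rot']).as_matrix();T[:3,3]=st['ee_pos'];s.T=T@d['T_tool_cam']
        else: s.T=np.array(d['world_from_camera'])
        s.f=240/np.tan(np.radians(d['vertical_fov'])/2);s.c=np.array([d['cx'],d['cy']])
        if save: cv2.imwrite(f'pics/{save}.png',s.img[:,:,::-1])
    def ray(s,p):
        p=np.atleast_2d(p).astype(float);q=(p-s.c)/s.f
        v=np.c_[q[:,0],-q[:,1],-np.ones(len(p))];v/=np.linalg.norm(v,axis=1)[:,None]
        return s.T[:3,3],v@s.T[:3,:3].T
    def plane(s,p,n,d): # n.x=d
        o,v=s.ray(p); n=np.array(n,float); return o+v*((d-o@n)/(v@n))[:,None]
    def proj(s,X):
        X=(np.atleast_2d(X)-s.T[:3,3])@s.T[:3,:3]
        return np.c_[X[:,0],-X[:,1]]/-X[:,2:]*s.f+s.c
def tri(cams,pix):
    A=np.zeros((3,3));b=np.zeros(3);L=[]
    for c,p in zip(cams,pix):
        o,v=c.ray(p);M=np.eye(3)-np.outer(v[0],v[0]);A+=M;b+=M@o;L.append((o,M))
    X=np.linalg.solve(A,b);return X,max(np.linalg.norm(M@(X-o)) for o,M in L)
HUE={'red':[(0,6),(174,180)],'yellow':[(22,35)],'green':[(45,75)],'blue':[(100,125)]}
def blobs(img,col,amin=60,smin=140,vmin=90):
    h=cv2.cvtColor(img,cv2.COLOR_RGB2HSV);m=np.zeros(h.shape[:2],np.uint8)
    for a,b in HUE[col]: m|=cv2.inRange(h,(a,smin,vmin),(b,255,255))
    cs,_=cv2.findContours(cv2.morphologyEx(m,cv2.MORPH_CLOSE,np.ones((3,3))),cv2.RETR_EXTERNAL,cv2.CHAIN_APPROX_NONE)
    return sorted([c[:,0] for c in cs if cv2.contourArea(c)>amin],key=lambda c:-cv2.contourArea(c))
E
python3 - <<'E'
from h import *
for n,p in (('t1',(0.50,-0.03,0.45)),('t2',(0.50,-0.15,0.45)),('m1',(0.50,0.27,0.42))):
    robot.move_pose(p,down().as_rotvec()); c=Cam('wrist',n)
    print(n,robot.state()['qpos'],c.t)
    for k in HUE: print(k,[(np.round(b.mean(0)).tolist(),np.round(cv2.minAreaRect(b)[1]).tolist()) for b in blobs(c.img,k)[:4]])
E
```

```text
t1 [-0.7285036   0.16036806  0.75431592  1.94528045 -0.1240999   1.08225395
  1.65000116] 2.8583
red [([523.0, 146.0], [45.0, 76.0]), ([140.0, 311.0], [45.0, 25.0])]
yellow [([236.0, 321.0], [55.0, 24.0]), ([624.0, 138.0], [36.0, 48.0]), ([105.0, 429.0], [5.0, 31.0])]
green [([505.0, 270.0], [61.0, 41.0]), ([384.0, 334.0], [62.0, 23.0])]
blue [([613.0, 269.0], [59.0, 40.0]), ([309.0, 327.0], [62.0, 23.0])]
t2 [-0.52515471  0.22164891  0.82457937  1.90368211 -0.18308885  1.0934487
  1.94380927] 3.4583
red [([35.0, 223.0], [120.0, 35.0]), ([293.0, 315.0], [64.0, 24.0]), ([618.0, 149.0], [43.0, 58.0])]
yellow [([370.0, 321.0], [63.0, 24.0])]
green [([525.0, 332.0], [64.0, 23.0]), ([616.0, 275.0], [29.0, 48.0])]
blue []
m1 [-1.18904893  0.3470423   0.75021587  1.83603529 -0.26838516  1.06213736
  1.23159445] 5.0583
red [([258.0, 145.0], [51.0, 71.0])]
yellow [([384.0, 135.0], [72.0, 51.0]), ([71.0, 472.0], [17.0, 7.0])]
green [([264.0, 278.0], [65.0, 40.0]), ([24.0, 349.0], [58.0, 25.0])]
blue [([382.0, 279.0], [66.0, 41.0])]
```

```bash
python3 -c "
import cv2,numpy as np
a=cv2.imread('pics/t1.png');b=cv2.imread('pics/t2.png');m=cv2.imread('pics/m1.png')
cv2.imwrite('pics/c.png',np.vstack([a[:,:][80:480],b[100:400]])[:700] if 0 else cv2.resize(np.hstack([b]),(800,600),interpolation=cv2.INTER_CUBIC))"
```

```text
(no output)
```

View pics/c.png

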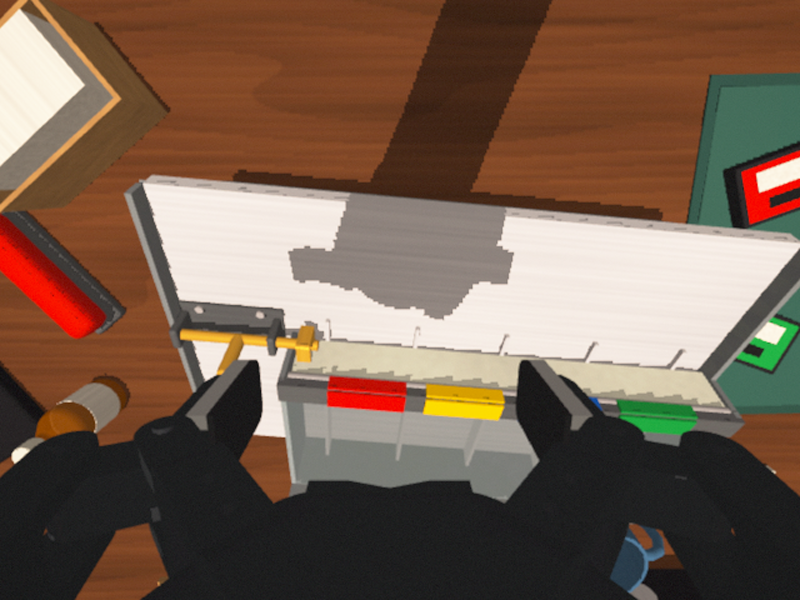

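View pics/m1.png

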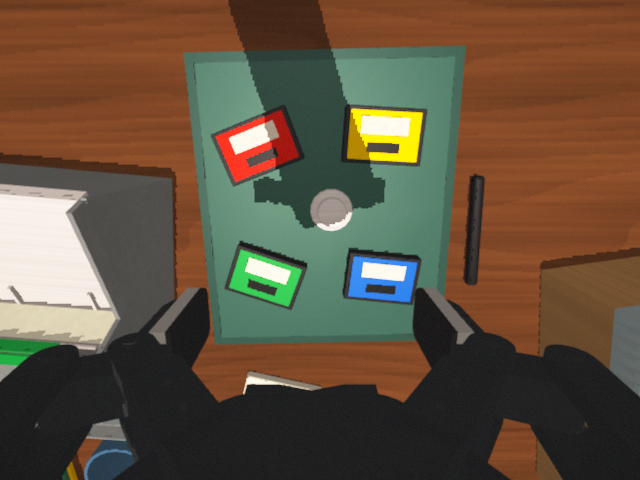

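```bash
python3 -c "
import cv2,numpy as np
a=cv2.imread('pics/t1.png');b=cv2.imread('pics/t2.png')
cv2.imwrite('pics/d.png',np.vstack([cv2.resize(i,None,fx=2,fy=2,interpolation=cv2.INTER_CUBIC) for i in (a[240:390,60:460],b[200:350,120:520])]))"
```

```text
(no output)
```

View pics/d.png

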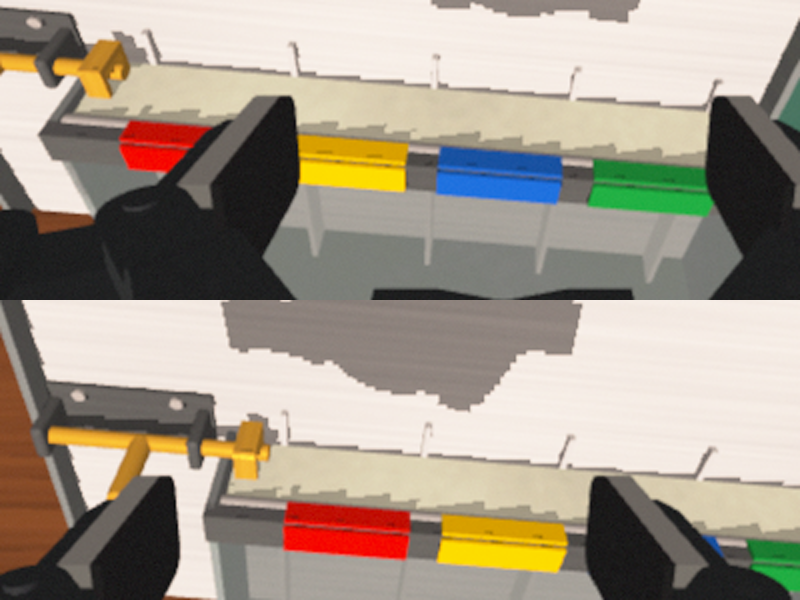

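```bash
cat > fit.py <<'E'
from h import *
from scipy.optimize import least_squares
cs=[]
for p in ((0.50,-0.03,0.45),(0.50,-0.15,0.45)):
    robot.move_pose(p,down().as_rotvec()); cs.append(Cam('wrist'))
r1=np.array([(148,31),(293,43),(435,55),(575,68),(716,81)])/2+[60,240]
r2=np.array([(285,112),(428,124),(571,136),(712,148)])/2+[120,200]
Y=[-.136,-.068,0,.068,.136]
P=[]
for i in range(4):
    X,e=tri(cs,[r1[i],r2[i]]);P.append(X);print(np.round(X,4),round(e,4))
def RT(v):
    return (Ro.from_euler('z',v[0])*Ro.from_euler('y',np.radians(25))).as_matrix(),np.array(v[1:])
L=np.c_[np.full(5,-.164),Y,np.full(5,.004)]
def res(v):
    R,t=RT(v);W=L@R.T+t
    return np.r_[(cs[0].proj(W)-r1).ravel(),(cs[1].proj(W[:4])-r2).ravel()]
s=least_squares(res,[0,.75,-.05,.03]);print(s.x,np.round(res(s.x),1))
R,t=RT(s.x);np.savez('tray.npz',R=R,t=t)
c=[Cam('top'),Cam('scene')]
for n,y in (('green',.102),('blue',.034),('yellow',-.034),('red',-.102)):
    W=np.array([[-.138,y,.052]])@R.T+t
    for q in c+cs: 
        bl=blobs(q.img,n,20);p=q.proj(W)[0];
        if bl: m=[np.mean(cv2.boxPoints(cv2.minAreaRect(b)),0) for b in bl]; m=min(m,key=lambda a:np.hypot(*(a-p))); print(n,np.round(p,1),np.round(m-p,1))
for q,n in ((cs[1],'o1'),(c[0],'o2')):
    im=q.img[:,:,::-1].copy()
    K=np.array([(-.262,-.25,0),(-.262,.164,0),(0,.164,.06),(0,-.164,.06),(-.147,-.164,.052),(-.147,.164,.052),(-.153,-.198,.052),(-.153,-.198,.022),(-.153,-.174,.018),(-.153,-.243,.018)])@R.T+t
    for x in q.proj(K): cv2.circle(im,tuple(int(16*a) for a in x),32,(255,0,255),-1,shift=4)
    cv2.imwrite(f'pics/{n}.png',cv2.resize(im[190:430,40:440] if n=='o1' else im[170:330,230:450],(800,480)))
E
python3 fit.py; python3 -c "
import cv2,numpy as np
cv2.imwrite('pics/oo.png',np.vstack([cv2.resize(cv2.imread(f'pics/o{i}.png'),(600,300+0)) for i in(1,2)]))"
```

```text
[ 0.5343 -0.1951  0.1119] 0.0001
[ 0.5406 -0.1275  0.1109] 0.0001
[ 0.5457 -0.0598  0.1134] 0.0002
[0.551  0.0065 0.1159] 0.0
[-0.09110196  0.69285539 -0.07317669  0.03885537] [-0.1 -0.1 -0.4  0.2  0.2  0.4  1.   0.1  0.7 -0.3 -0.1 -0.2  0.  -0.1
 -0.5  0.  -0.7  0.1]
green [289.4 233.4] [-0.4  1.4]
green [333.  239.4] [56.  22.6]
green [384.  335.9] [ 0.6 -2.3]
green [518.8 335.9] [ 5.1 -1.9]
blue [318.5 236.6] [0.  1.5]
blue [308.6 238.6] [-0.7 -1.8]
blue [308.8 329.6] [-0.5 -2.5]
yellow [347.7 239.8] [0.2 0.3]
yellow [284.3 237.8] [-0.8 -2.3]
yellow [232.9 323.3] [ 1.6 -2.2]
yellow [369.  323.6] [ 1.2 -2.2]
red [376.9 243. ] [119.2  36.4]
red [259.9 237. ] [-0.9 -1.9]
red [156.2 317. ] [-15.2  -3.6]
red [292.9 317.3] [-1.  -2.6]
```

View pics/oo.png

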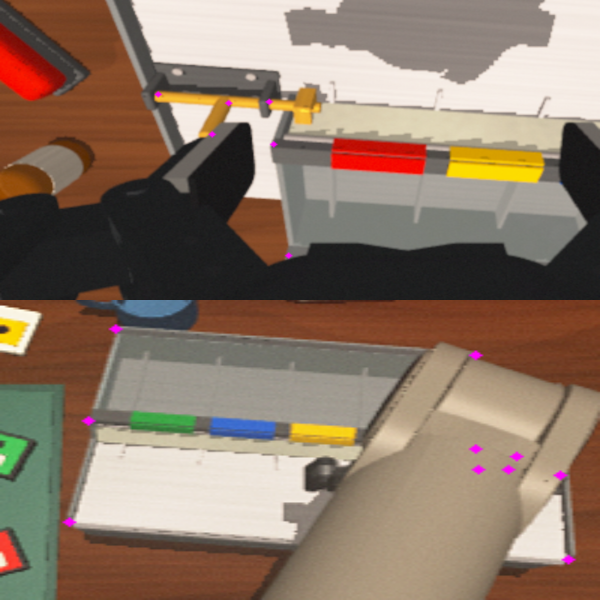

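```bash
cat >> h.py <<'E'
def tray():
    d=np.load('tray.npz');return d['R'],d['t']
RY=np.diag([-1.,1,-1])
def tpose(p,tip=.173,yaw=0):  # tray point for the fingertip -> TCP pos, rotvec
    R,t=tray();A=R@Ro.from_euler('z',yaw).as_matrix()@RY
    return R@np.array(p)+t-A[:,2]*tip, rv(A)
def tgo(p,speed=None,**k):
    P,o=tpose(p,**k)
    if speed: robot.servo_line(P,o,max_speed=speed)
    else: robot.move_pose(P,o)
def F(): # force in tray axes
    return tray()[0].T@robot.state()['contact_force']
E
python3 - <<'E'
from h import *
robot.set_gripper(0,20)
tgo((-.161,-.1745,.12)); f0=F(); print(np.round(f0,1),robot.state()['qpos'].round(2))
tgo((-.161,-.1745,.031),.08); print(np.round(F()-f0,1))
for y in np.arange(-.180,-.2111,-.003):
    tgo((-.161,y,.031),.05); d=F()-f0; print(round(y,4),np.round(d,1))
    if abs(d[1])>9: break
c=Cam('wrist','b1')
tgo((-.161,y+.004,.031),.05);tgo((-.161,y+.004,.13),.15)
c=Cam('wrist','b1');cv2.imwrite('pics/b1.png',cv2.resize(c.img[:,:,::-1],(480,360)))
print(robot.state()['time'])
E
```

```text
[-0.7 -0.4  1.2] [-0.28  0.87  0.99  1.4  -0.47  1.61  2.21]
[-0.1  1.   1.1]
-0.18 [2.1 0.5 2. ]
-0.183 [0.5 2.5 4.1]
-0.186 [ 1.   2.4 -0.6]
-0.189 [ 1.1  1.1 -2. ]
-0.192 [ 1.2  1.6 -2.2]
-0.195 [ 0.4  1.3 -1.4]
-0.198 [ 0.3  1.  -1.9]
-0.201 [ 0.7  0.4 -1. ]
-0.204 [ 0.5  0.6 -0.9]
-0.207 [ 1.3  0.7 -1.3]
-0.21 [ 1.3  0.5 -0.6]
13.75
```

View pics/b1.png

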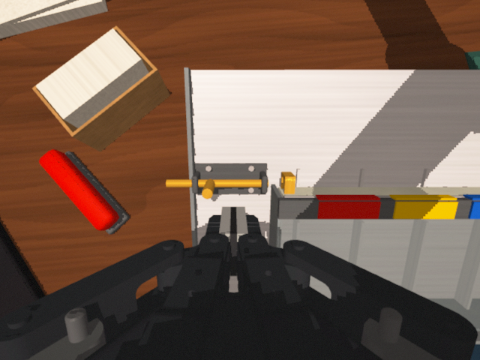

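```bash
cat >> h.py <<'E'
def tapes(c,z=.018):
    out={}
    for n in HUE:
        best=None
        for b in blobs(c.img,n,200):
            if b.min()<3 or b[:,0].max()>636 or b[:,1].max()>476: continue
            W=c.plane(b,(0,0,1),z)[:,:2]
            (x,y),(w,h),a=cv2.minAreaRect((W*1000).astype(np.float32))
            if w<h: a+=90
            w,h=max(w,h),min(w,h)
            if 55<w<95 and 38<h<66 and y>80:
                best=(np.array([x,y])/1000,np.radians((a+90)%180-90),w,h,b)
        out[n]=best
    return out
def scan(hov=.42):
    r=[]
    for p in ((.50,.22,hov),(.50,.32,hov)):
        robot.move_pose(p,down().as_rotvec());c=Cam('wrist');r.append((c,tapes(c)))
    res={}
    for n in HUE:
        a,b=r[0][1][n],r[1][1][n]
        if a and b:
            X,e=tri([r[0][0],r[1][0]],[cv2.minAreaRect(v[4].astype(np.float32))[0] for v in (a,b)])
            res[n]=((a[0]+b[0])/2,.5*np.angle(np.exp(2j*a[1])+np.exp(2j*b[1])))
            print(n,np.round(res[n][0],4),'ang',round(np.degrees(res[n][1]),1),'wh',np.round(a[2:4],1),np.round(b[2:4],1),'d',np.round(1e3*(a[0]-b[0]),1),'tri',np.round(X,4),round(e,4))
        else: print(n,a and a[:4],b and b[:4])
    return res
E
python3 - <<'E'
from h import *
r=scan()
for n,(p,a) in r.items():
    for k in (a,a+np.pi):
        q=robot.inverse_kinematics([*p,.25],down(k).as_rotvec());print(n,round(k,2),None if q is None else np.round(q,2))
P,o=tpose((-.22,.102,.05));print(robot.inverse_kinematics(P,o))
P,o=tpose((-.22,.102,.05),yaw=np.pi);print(robot.inverse_kinematics(P,o))
print(robot.state()['time'])
E
```

```text
red [0.4348 0.2124] ang -69.3 wh [74.4 50.6] [74.9 50.9] d [ 0.1 -0.3] tri [0.4343 0.2131 0.0206] 0.0001
yellow [0.4245 0.3446] ang 86.5 wh [74.3 50.5] [74.8 50.5] d [-0.2 -0.4] tri [0.424  0.3451 0.0176] 0.0
green [0.5832 0.2145] ang 70.4 wh [73.9 49.8] [74.3 50.4] d [ 0.  -0.4] tri [0.5824 0.2146 0.0194] 0.0001
blue [0.5848 0.3509] ang 83.7 wh [74.9 51. ] [74.5 50.8] d [ 0.1 -0.3] tri [0.5847 0.3514 0.0173] 0.0001
red -1.21 [-1.43  0.75  1.18  2.18 -0.96  0.89  0.72]
red 1.93 [-0.43  0.4  -0.18  2.12  0.12  0.63  2.81]
yellow 1.51 [-1.26  0.54  0.6   2.02 -0.46  0.71  2.71]
yellow 4.65 [-1.63  0.97  1.3   2.04 -1.1   1.1   0.15]
green 1.23 [-0.89  0.65  0.61  1.84 -0.5   0.81  2.78]
green 4.37 [-1.22  1.06  1.29  1.86 -1.13  1.2   0.14]
blue 1.46 [-1.    0.72  0.55  1.68 -0.46  0.88  2.77]
blue 4.6 [-1.33  1.1   1.26  1.7  -1.12  1.24  0.11]
[-0.753784    0.74123885  0.94981618  1.70579986 -0.54169754  1.47640823
  1.86100907]
[-0.87175716  0.95076978  1.26551848  1.71246292 -0.74064126  1.61852468
 -1.05609148]
16.15
```

```bash
cat >> h.py <<'E'
LANE={'green':.102,'blue':.034,'yellow':-.034,'red':-.102}
G=.024
def pick(n,p,a):
    k=a if a<0 else a-np.pi   # tail end = tool +x
    A=down(k); g=np.r_[p,0]+A.as_matrix()[:,0]*G
    robot.set_gripper(.072,40)
    robot.move_pose(g+[0,0,.10+.173],A.as_rotvec())
    robot.servo_line(g+[0,0,.005+.173],A.as_rotvec(),max_speed=.12)
    print('down F',robot.state()['contact_force'].round(1))
    robot.set_gripper(.03,40)
    robot.servo_line(g+[0,0,.27+.173],A.as_rotvec(),max_speed=.25)
    s=robot.state();print(n,'width',round(s['width'],4),'grip',s['grip_force'],'t',s['time'])
    return s['width']>.05
def held(n):
    c=Cam('wrist'); s=robot.state(); R=Ro.from_rotvec(s['ee_rot']).as_matrix()
    bl=[b for b in blobs(c.img,n,200)]
    if not bl: print('no blob');return c
    # plane of the tape's top: tip-plane minus ~13 mm
    zt=.173-.013; W=(c.plane(bl[0],R[:,2],R[:,2]@(s['ee_pos']+R[:,2]*zt))-s['ee_pos'])@R
    r=cv2.minAreaRect((W[:,:2]*1000).astype(np.float32));print('held',n,np.round(r[0],1),np.round(r[1],1),round(r[2],1),'width',round(s['width'],4))
    return c
E
python3 - <<'E'
from h import *
r=tapes(Cam('wrist'));p,a=r['green'][:2]
print(pick('green',p,a))
c=held('green')
tgo((-.236,LANE['green'],.08)); c=held('green')
cv2.imwrite('pics/g1.png',c.img[:,:,::-1]);print(robot.state()['time'])
E
```

```text
down F [ 0.3 -0.1  0.2]
green width 0.0564 grip 42.72789001464844 t 20.5333
True
held green [-12.3  -1. ] [49.3 52.2] 89.8 width 0.0566
held green [-11.6  -0. ] [48.8 51.4] 89.8 width 0.0567
22.25
```

View pics/g1.png

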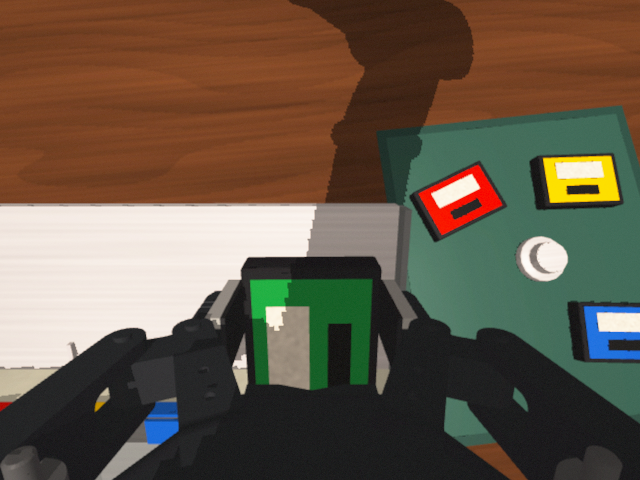

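```bash
cat >> h.py <<'E'
def insert(n,xend=-.171,z=.0065):
    y=LANE[n]; f0=F()
    tgo((-.225,y,.03),.15); tgo((-.225,y,z),.06); print('down',np.round(F()-f0,1))
    for x in np.arange(-.215,xend-.0001,.011):
        tgo((x,y,z),.08); d=F()-f0
        if np.linalg.norm(d)>8: print('STOP',x,d);return False
    print('in',np.round(d,1),'w',round(robot.state()['width'],4))
    robot.set_gripper(.07)
    robot.wait(.3);tgo((xend,y,.09),.15)
    tgo((-.24,y,.10),.3); return True
E
python3 - <<'E'
from h import *
print(insert('green'))
tgo((-.24,.06,.16));robot.wait(.3)
c=Cam('wrist');cv2.imwrite('pics/g2.png',cv2.resize(c.img[:,:,::-1],(560,420)));print(robot.state()['time'])
E
```

```text
down [-0.   1.5  8. ]
in [ 0.4 -0.7  6.7] w 0.0565
True
26.85
```

View pics/g2.png

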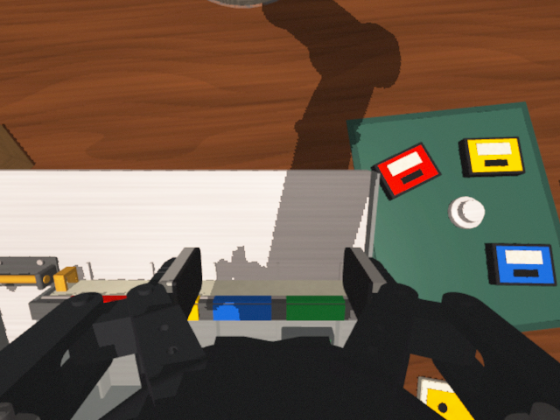

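```bash
cat > one.py <<'E'
import sys
from h import *
n=sys.argv[1]
r=scan(.42)
c=Cam('scene');cv2.imwrite(f'pics/s_{n}.png',cv2.resize(c.img[180:310,190:370,::-1],(720,520),interpolation=cv2.INTER_CUBIC))
if n in r and pick(n,*r[n]):
    held(n); tgo((-.236,LANE[n],.08)); robot.wait(.2); held(n)
E
python3 one.py blue
```

```text
red [0.4348 0.2123] ang -69.2 wh [74.5 50.5] [75.  50.8] d [-0.  -0.1] tri [0.4342 0.2131 0.0214] 0.0001
yellow [0.4244 0.3447] ang 86.5 wh [74.6 50.5] [74.8 50.7] d [ 0.1 -0.5] tri [0.4239 0.3451 0.0179] 0.0001
green None None
blue (array([0.5847691 , 0.35083847]), np.float64(1.4614326845244112), 75.0133056640625, 50.92140197753906) None
```

View pics/s_blue.png

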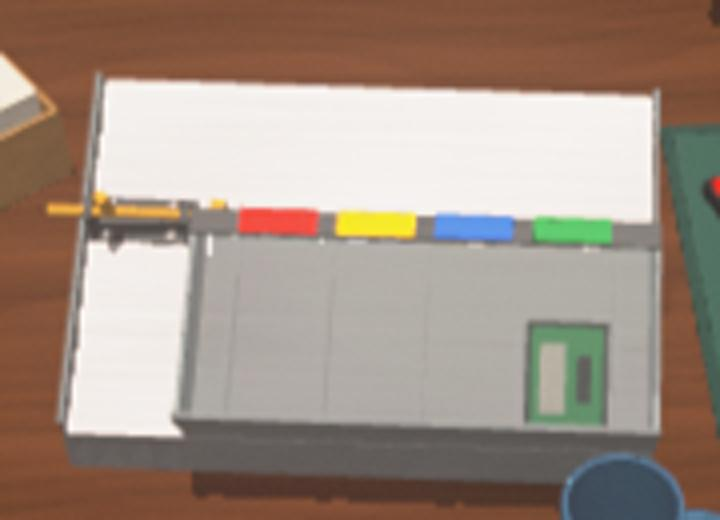

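```bash
sed -i 's/^def scan(hov=.42):/&\n    robot.set_gripper(.085)/; s/z=.0065):/z=.0095):/' h.py; python3 one.py blue
```

```text
red [0.4348 0.2123] ang -69.2 wh [74.6 50.5] [74.9 50.9] d [ 0.  -0.1] tri [0.4343 0.213  0.0206] 0.0002
yellow [0.4244 0.3447] ang 86.6 wh [74.3 50.3] [74.4 50.7] d [ 0.2 -0.7] tri [0.4241 0.3453 0.0175] 0.0
green None None
blue (array([0.58476532, 0.35070712]), np.float64(1.4634004942538708), 75.01744079589844, 50.90472412109375) None
```

Run:
```python
from h import *
c=Cam('wrist','dbg')
for b in blobs(c.img,'blue',50): print(b.min(0),b.max(0),cv2.minAreaRect((c.plane(b,(0,0,1),.018)[:,:2]*1000).astype(np.float32)))
```

```text
[321 284] [352 295] ((596.7423706054688, 349.6148986816406), (36.14802551269531, 12.282440185546875), 84.88294982910156)
```

View pics/dbg.png

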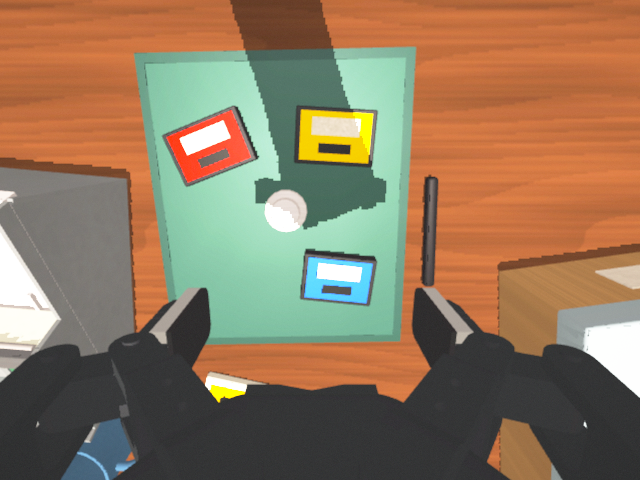

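```bash
sed -i "s/(100,125)/(92,128)/" h.py; python3 one.py blue
python3 - <<'E'
from h import *
s=robot.state()
if .05<s['width']<.062: print(insert('blue'),robot.state()['time'])
E
```

```text
red [0.4348 0.2123] ang -69.2 wh [74.6 50.5] [75.1 50.9] d [ 0.  -0.1] tri [0.4342 0.2129 0.0203] 0.0002
yellow [0.4245 0.3447] ang 86.8 wh [74.4 50.4] [74.6 50.4] d [ 0.2 -0.4] tri [0.4241 0.3453 0.0175] 0.0001
green None None
blue [0.5848 0.3508] ang 83.8 wh [74.8 50.8] [74.6 50.8] d [-0.1 -0.2] tri [0.5842 0.3512 0.0186] 0.0
down F [ 0.3 -0.4  0.1]
blue width 0.0569 grip 42.72002577781677 t 35.1167
held blue [-12.1  -0.9] [49.4 53.1] 89.8 width 0.0562
held blue [-11.8   0.3] [49.2 52.3] 89.9 width 0.0566
down [-0.2  0.5  0.7]
in [-1.1  0.2  1.3] w 0.0569
True 40.9417
```

```bash
cat > ins.py <<'E'
import sys
from h import *
n=sys.argv[1];s=robot.state()
if .05<s['width']<.062: print(insert(n),robot.state()['time'])
else: print('not held',s['width'])
E
python3 one.py yellow && python3 ins.py yellow; python3 one.py red && python3 ins.py red
python3 - <<'E'
from h import *
robot.move_pose((.5,.3,.45),down().as_rotvec())
c=Cam('scene');cv2.imwrite('pics/s_end.png',cv2.resize(c.img[180:310,190:370,::-1],(720,520),interpolation=cv2.INTER_CUBIC))
E
```

```text
red [0.4347 0.2124] ang -69.2 wh [74.6 50.5] [74.8 50.8] d [ 0.  -0.3] tri [0.4342 0.2126 0.0187] 0.0002
yellow [0.4244 0.3446] ang 86.8 wh [74.3 50.6] [74.7 50.5] d [ 0.1 -0.6] tri [0.4239 0.3454 0.0172] 0.0001
green None None
blue None None
down F [-0.3  0.3 -0.5]
yellow width 0.0566 grip 42.61285185813904 t 46.8083
held yellow [-12.2  -1. ] [49.6 52.7] 89.6 width 0.0567
held yellow [-12.    0.4] [51.9 49.4] 0.0 width 0.057
down [-0.9  0.5  0.5]
in [-1.7  0.4 -0.5] w 0.0567
True 52.8667
red [0.4347 0.2123] ang -69.2 wh [74.7 50.5] [75.  50.8] d [ 0.1 -0.3] tri [0.4343 0.2129 0.0201] 0.0002
yellow None None
green None None
blue None None
down F [ 0.4  0.  -0.1]
red width 0.0567 grip 42.64045000076294 t 58.5083
held red [-12.   -0.8] [52.1 49.8] 0.1 width 0.057
held red [-12.2   0.5] [51.4 49.6] 0.0 width 0.0565
down [ 0.7  0.5 -0.2]
in [ 1.5  0.9 -1.6] w 0.0569
True 64.275
```

View pics/s_end.png

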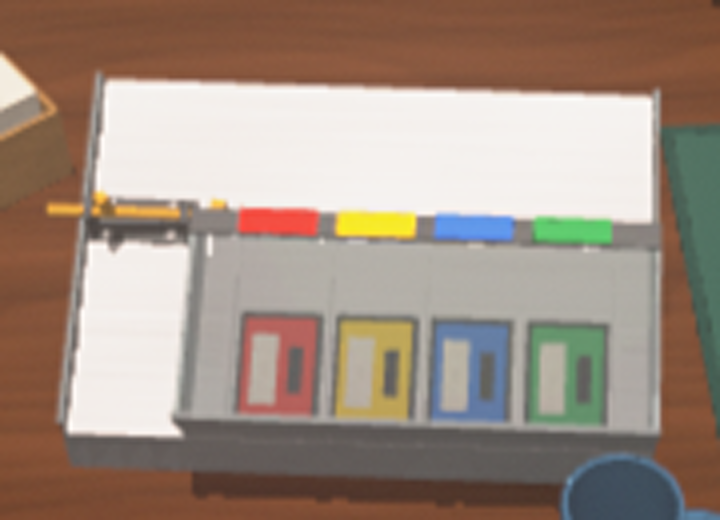

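Run:
```python
from h import *
robot.set_gripper(0,20)
tgo((-.161,-.256,.12)); f0=F()
tgo((-.161,-.256,.034),.08); print(np.round(F()-f0,1))
for y in np.r_[np.arange(-.25,-.222,.004),np.arange(-.222,-.2045,.0015)]:
    tgo((-.161,y,.034),.05); d=F()-f0; print(round(y,4),np.round(d,1))
    if d[1]<-9 or np.linalg.norm(d)>14: break
tgo((-.161,y-.006,.034),.05);tgo((-.161,y-.006,.13),.15)
c=Cam('wrist','b2');cv2.imwrite('pics/b2.png',cv2.resize(c.img[:,:,::-1],(480,360)))
robot.move_pose((.5,.3,.45),down().as_rotvec())
c=Cam('scene');cv2.imwrite('pics/s_b.png',cv2.resize(c.img[180:310,190:370,::-1],(480,360),interpolation=cv2.INTER_CUBIC))
cv2.imwrite('pics/bb.png',np.hstack([cv2.resize(cv2.imread(f'pics/{k}.png'),(400,300)) for k in('b2','s_b')]))
print(robot.state()['time'])
```

```text
[ 0.4 -0.2 -0.2]
-0.25 [ 0.   0.1 -0.6]
-0.246 [-0.5 -0.3 -0.4]
-0.242 [ 0.2 -1.5 -0. ]
-0.238 [ 0.1 -0.4 -0.5]
-0.234 [ 0.1  0.  -0.6]
-0.23 [-0.1 -0.1  0.2]
-0.226 [ 0.6  0.1 -0.1]
-0.222 [-0.3  0.1 -0.4]
-0.2205 [-0.4 -0.8 -0. ]
-0.219 [ 0.3 -2.3  0.4]
-0.2175 [ 0.3 -2.1 -1.2]
-0.216 [ 2.  -6.2 -1.7]
-0.2145 [  2.8 -10.2  -2.5]
76.7167
```

View pics/bb.png

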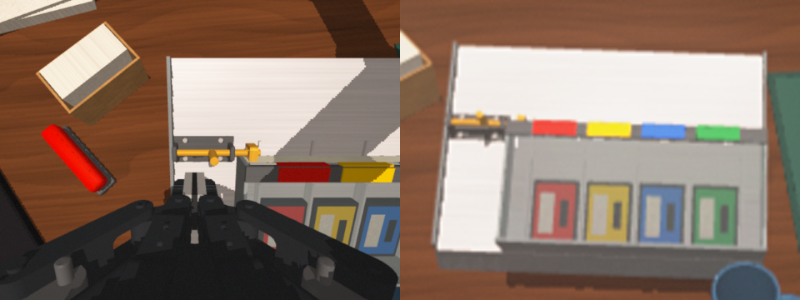

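Run:
```python
from h import *
c=Cam('scene');c.img[:]=c.img
i0=cv2.imread('pics/scene0.png')[:,:,::-1].copy()
R,t=tray()
for im in (i0,c.img):
    h=cv2.cvtColor(im,cv2.COLOR_RGB2HSV);m=cv2.inRange(h,(12,120,120),(26,255,255));m[:, :205]=0;m[:,250:]=0;m[:222]=0;m[245:]=0
    for r in range(226,242): 
        x=np.where(m[r])[0]; 
        if len(x): print(r,x.min(),x.max(),len(x),end=' | ')
    print()
print(c.proj(np.array([(-.153,y,.05) for y in(-.228,-.198)])@R.T+t))
cv2.imwrite('pics/cmp.png',np.vstack([cv2.resize(q[220:248,205:255,::-1],(500,280),interpolation=cv2.INTER_NEAREST) for q in (i0,c.img)]))
```

```text
229 224 226 3 | 230 224 245 6 | 231 213 245 11 | 232 213 234 22 | 233 213 234 22 | 234 230 234 5 | 
228 225 225 1 | 229 224 226 3 | 230 224 245 7 | 231 213 245 10 | 232 213 234 22 | 233 213 234 22 | 234 230 234 5 | 
[[215.66679649 230.64599258]
 [226.31006533 230.99411808]]
```

View pics/cmp.png

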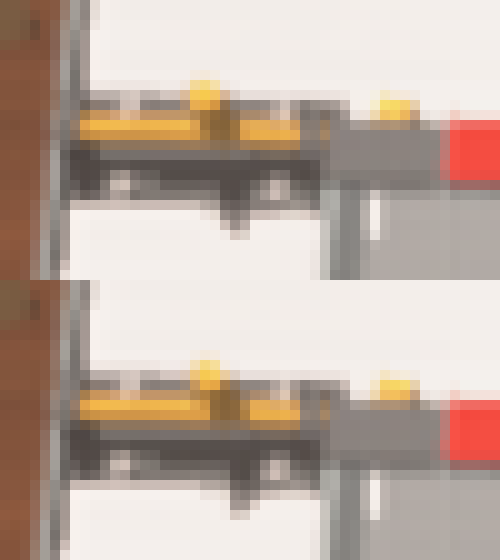

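```bash
python3 -c "
from plant import robot
print(robot.finish_job())"
```

```text
the job is handed in; nothing more can be done
None
```

I put all four tapes away, each lying against the back stop in the lane of its own colour; the flap is shut, the bolt is pushed to its end stop, and the job is handed in at about 77 s, with no verdict returned.

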